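# Show the finished castor to the inspection camera

### The arm

A 6-joint arm with a two-finger parallel gripper is mounted at the origin on the work surface. World frame = base frame: x ahead of the robot, y to its left, z up, the work surface at z = 0. Lengths are in m, angles in rad, forces in N, time in s.
With the tool pointing down it reaches from about 0.425 to 0.95 m from the base axis. Payload 3.5 kg.
Tool frame: the origin (TCP) lies at the very end of the fingers, on their centre line; the grasp point (between the pads) lies 19 mm behind it (grip_depth is the distance from the TCP to the grasp point, in m); x points along the fingers, z is the direction in which the jaws open and shut, and the axes are right-handed (so a half turn about x gives the same grasp; the last joint's range is limited). The gripper opens to 85 mm and grips with 20 to 120 N. Pads are 22 mm wide; open, the fingers measure 114 mm over their backs; the gripper's body (76 mm by 85 mm) begins 54 mm behind the grasp point. The pads swing forward as they close: fully open they stand 13 mm farther back than shut.
Start: joints at [1.063, 0.286, 1.577, -0, 1.279, -0.15], TCP at [0.236, 0.632, 0.231] pointing down, gripper open.
Joint ranges: [-2.77, 2.77], [-0.9, 2.22], [0.21, 2.48], [-1.53, 4.67], [0.24, 2.81], [-2.84, 2.84]. Speed limits (rad/s): [2.79, 2.79, 3.14, 3.14, 3.14, 3.14].

### API

Orientations are given as a unit quaternion [x, y, z, w].
In Python, from plant import get_state, read_camera, calibration, sign_off, recognise, grip_depth gives the robot as it stands. The module is installed in compiled form; this text tells all that it offers.
- The arm moves only by the tool servo_tool, never from a script. Its argument "deltas" is a list that holds one entry, the list of rows, each a list of 4 numbers: the shift along the world's x, y, z scaled (see below), then the turn about the world's z scaled (see below). In form: [[[tx, ty, tz, spin], ...]]. A call has exactly 5 rows; each row is the pose to reach, as a shift and turn from the pose commanded when the call began; what a row does not reach only later rows make up. The controller multiplies each number of a shift by 10 cm and each number of a turn by 90 degrees. A row lasts 1/10 s, in which the tool goes at most 50 mm and 8.59 degrees, less where a joint would pass 70% of its speed; a pose out of reach is approached as far as the arm can. A call with a number of a shift or a turn outside -1 to 1 is refused whole. A call with a gripper value outside its range is refused whole. "claw" is the gripper's target within -1 to 1 (fully open at 1, half-way at 0, shut at -1), set as the call begins (left out, the last holds). The fingers move at their own pace and stop on an object; "force" is the grip in N (left out, the last holds). Time passes only in rows, so rows that repeat a pose let the fingers close, or fill a call up. It gives the time, the measured TCP pose, the force and the opening at its end, in the units of the state.
- get_state(): the state, without advancing time (a new reading comes with each control period).
- read_camera(name): name is "side" or "top" or "wrist"; returns the picture (384x512x3 uint8, blue, green, red); there is no depth.
- calibration(name): a dict with "intrinsics" (3x3 intrinsics, pixels), "R" (3x3) and "t" (3): a world point X has camera coordinates R X + t; the wrist camera has in their place "T_tool_cam" (4x4, takes a point from camera to tool coordinates, whose origin is the TCP and whose axes are the tool frame's). Camera axes: x right, y down, z forward; pixel columns grow to the right and rows downward; lengths in m; the calibration is good to about 2 mm. A picture is of the moment at which its call begins: read the wrist's pose just before it. calibration takes no time and is no camera call.
- sign_off(): hands the job in, once; it reports no verdict.
Trained networks look in the newest picture that a camera, given by its name, has taken for a name from the list of things; names that differ only in an ending like _2 or _b are one class to them, and where a whole thing is asked for, a point or a joint stands for the part that bears it (a point fixed in the world has none). Each returns a list of dicts, best first, with "p" (0 to 1); they miss things now and then, are a little off and sometimes report something else, mostly with a low value. They report only what shows in the picture. A call takes as long as a camera call. They do not tell look-alikes from the thing itself.
- recognise(camera, query): "at" ([x, y, z] in m, in world coordinates, good to about 4 mm: the middle of the surface that is visible of it).
The state is a dict: "time": time; "qpos": joint angles; "dq": joint speeds; "joint_efforts": joint torques, N m; "eef_pos": TCP position; "tcp_rot": TCP orientation; "contact_force": force on the tool from outside, world axes, zero at the start; "wrist_torque": the same for the moment, N m; "opening": opening from 0.0 (shut) to 1.0 (fully open).
Only numpy, scipy, OpenCV 4.12 (cv2) and the standard library are available. Lean on these libraries where they do the work, as an engineer would, in place of code of your own. Each camera call takes 0.05 s, during which the arm holds its last target. There are 200 camera calls.

### The job

Take the one castor that already has its wheel out of the blue tray and hold it up to the inspection camera: mounting plate towards the lens and square to it, centred on the lens, the plate 150 mm in front of the light ring, with the wheel's axle level. Grip it lightly across the fork legs (10 to 15 N is plenty, over 25 N pinches them onto the wheel), leave the empty forks, the carton and the tape where they are and do not touch the camera. Finish while still holding the castor steady in front of the lens: do not put it down or let go.

Things in the scene. Friction and masses are not known exactly. Their poses are not given: they have to be found in the camera images.
- castor_mid (a point): Centre of the finished castor, the only part in the tray with a wheel; zinc-plated steel, standing wheel up, 40 mm above its mounting face. Axes: z from plate to wheel (up at the start), y along the axle, x along the plate's long side. Grip across the two flat fork legs: outer faces 36 mm apart along y, 30 mm wide in x, from z -34 to +20 mm of this point. Wheel top at z +39.5 mm.
- castor: The same castor, same axes; origin at the centre of its mounting face, the flat outer side of the plate, to be shown to the camera (face down at the start). Plate 80 (x) x 60 (y) x 3 mm with four holes. Wheel 63 mm across, 22 wide, between the legs, turning freely. Weighs 0.2 to 0.4 kg; gripped with more than 25 N (on each leg), the legs pinch the wheel.
- lens (a point): Centre of the front of the inspection camera's light ring (black ring 80 mm across, white face, dark lens in its middle), 105 mm above the bench. z is the optical axis, pointing out of the lens: it looks up at 55 degrees above level, roughly towards the robot. y is level.
- camera: The camera's stand, fixed to the bench: aluminium foot 150 x 110 x 12 mm with two cheeks carrying the tilted camera. Origin on the bench, straight below the point 150 mm out along the optical axis; the ring's centre is 86 mm along +x from it, the foot reaches from 47 to 197 mm along +x. Do not touch any of it.
- tray: Shallow blue plastic tray fixed to the bench, 135 mm (x) x 365 mm (y), rim 24 mm high, floor 4 mm above the bench. Origin: centre of its underside. Three parts stand in it in a row along y, about 115 mm apart: the castor and two empty forks, in any order.
- fork_a: An empty fork, the same plate and fork legs as the castor but with no wheel, 63 mm high, standing on its plate in the tray. Origin: centre of its underside. Leave it.
- fork_b: The other empty fork, the same as fork_a. Leave it.
- carton: Open cardboard carton of axle bolts, 100 x 140 x 55 mm with two flaps spread, on the bench between the robot and the work, to one side. Origin: centre of its underside. Leave it.
- tape: Roll of brown packing tape lying flat, 104 mm across, 48 mm high, between the robot and the work, on the other side from the carton. Origin: centre of its underside. Leave it.
There are look-alikes about, which are no part of the job. Leave any pink or yellow look-alike of the castor alone.

How it is judged:
On the way:
1. the castor is lifted clear of the tray in the gripper (height (world z) of castor above 0.05 m and contact force between the fingers and castor above 0.5 N), for 0.2 s.
At the end, for the whole second after the job is handed in: The gripper alone holds the castor in the air, at rest, its mounting face 150 mm (within 15 mm) in front of the light ring along the optical axis and within 15 mm of that axis each way, facing the lens and square to it within 0.15 rad, its axle within 0.15 rad of the camera's level axis (z of castor in the frame of lens between 0.135 and 0.165 m and x of castor in the frame of lens between -0.015 and 0.015 m and y of castor in the frame of lens between -0.015 and 0.015 m and z of castor_mid in the frame of lens above 0.165 m and angle between the z axis of castor and the z axis of lens, either way round below 0.15 rad and angle between the y axis of castor and the y axis of lens, either way round below 0.15 rad and height (world z) of castor above 0.15 m and contact force between the fingers and castor above 0.5 N and contact force between castor and camera below 0.1 N and contact force between castor and tray below 0.1 N and linear speed of castor below 0.02 m/s and angular speed of castor below 0.15 rad/s); the arm keeps its last pose, push and grip.
It fails at once if the fork legs are gripped with more than 25 N (both legs together 50 N) (contact force between the fingers and castor above 50 N).
It fails at once if the camera is touched (contact force between camera and anything else above 1 N).
It fails at once if an empty fork is moved by more than 15 mm or tipped (distance of any of fork_a, fork_b from where it was at the start of the episode above 0.015 m or angle between any of fork_a, fork_b's own z axis and vertical above 0.3 rad).
It fails at once if the carton or the tape is moved by more than 15 mm (distance of any of carton, tape from where it was at the start of the episode above 0.015 m).
It also fails if it takes over 42 s, if anything falls off the work surface, if the arm or the gripper's body presses on something with over 40 N, if the wrist force passes 120 N, or if a joint passes its speed limit or range.

## Working session

There is one attempt and no reset: what is moved stays moved. The work goes in short steps, Python scripts to look and compute and a tool call to move; the robot and the scene stay as the last step left them, time stands still between calls to the robot, and variables do not carry over. Pictures are saved under pics/ and viewed, about 8 in all and at most 12, crops included, and the job is handed in when it is done.

Besides the shell and the picture viewer there is one more tool, called after "Call:" in YAML: its name, and indented under it one key for each argument. servo_tool: Moves the arm, as the interface text tells. Its arguments: {"type":"object","properties":{"deltas":{"type":"array"},"claw":{"type":"number"},"force":{"type":"number"}},"required":["deltas"]}

```bash
mkdir -p pics; cat > h.py <<'E'
import numpy as np, cv2
from plant import *
def shot(n,f=None):
    im=read_camera(n)
    if f: cv2.imwrite('pics/'+f,im)
    return im
def cal(n):
    c=calibration(n); return np.array(c['intrinsics']),np.array(c['R']),np.array(c['t']) 
def proj(n,X):
    K,R,t=cal(n); p=K@(R@np.array(X)+t); return p[:2]/p[2]
def onplane(n,uv,z):
    K,R,t=cal(n); d=R.T@np.linalg.solve(K,[uv[0],uv[1],1]); c=-R.T@t
    return c+d*(z-c[2])/d[2]
E
python3 - <<'E'
from h import *
np.set_printoptions(precision=3,suppress=True)
print(get_state(),grip_depth)
for n in ['side','top']:
    shot(n,n+'0.png'); K,R,t=cal(n); print(n,K[0,0],'pos',-R.T@t,'fwd',R[2])
    for q in ['castor','lens','camera','tray','fork_a','carton','tape']:
        for d in recognise(n,q)[:4]: print(q,round(d['p'],2),np.array(d['at']),proj(n,d['at']).round())
E
```

```text
{'time': 0.0, 'qpos': array([ 1.063,  0.287,  1.578, -0.   ,  1.279, -0.15 ]), 'dq': array([-0.   ,  0.001,  0.002, -0.001,  0.001, -0.   ]), 'joint_efforts': array([  0.001, -40.598, -29.263,  -0.   ,   0.006,   0.   ]), 'eef_pos': array([0.236, 0.632, 0.23 ]), 'tcp_rot': array([-0.403,  0.582,  0.403,  0.58 ]), 'contact_force': array([-0.245,  0.062, -0.327]), 'wrist_torque': array([-0.011,  0.037,  0.016]), 'opening': 1.003067672485179} 0.0187
side 370.9921355220044 pos [0.182 0.479 0.786] fwd [ 0.393 -0.525 -0.755]
castor 0.88 [0.546 0.195 0.031] [202. 268.]
castor 0.79 [0.74  0.045 0.028] [186. 193.]
castor 0.64 [ 0.626 -0.207  0.014] [272. 163.]
castor 0.6 [0.724 0.195 0.007] [152. 237.]
lens 0.58 [ 0.619 -0.218  0.102] [277. 139.]
lens 0.44 [0.336 0.178 0.047] [282. 310.]
camera 0.71 [ 0.63  -0.21   0.013] [272. 162.]
tray 0.81 [0.565 0.224 0.003] [189. 278.]
fork_a 0.76 [0.553 0.296 0.01 ] [171. 303.]
fork_a 0.69 [0.57  0.084 0.011] [226. 236.]
carton 0.84 [ 0.358 -0.133  0.047] [342. 212.]
tape 0.61 [0.335 0.179 0.048] [282. 311.]
top 385.5687173236558 pos [ 0.436 -0.044  1.13 ] fwd [ 0.122  0.019 -0.992]
castor 0.95 [0.738 0.037 0.034] [245. 138.]
castor 0.73 [0.73  0.181 0.031] [196. 140.]
castor 0.58 [0.553 0.171 0.036] [196. 200.]
lens 0.81 [ 0.623 -0.218  0.105] [337. 175.]
lens 0.45 [0.554 0.298 0.007] [155. 199.]
camera 0.84 [ 0.637 -0.214  0.017] [330. 175.]
tray 0.97 [0.579 0.191 0.004] [192. 192.]
fork_a 0.84 [0.553 0.298 0.008] [155. 200.]
fork_a 0.74 [0.574 0.072 0.008] [232. 195.]
carton 0.75 [ 0.35  -0.142  0.046] [305. 275.]
tape 0.86 [0.338 0.173 0.045] [191. 277.]
```

View pics/top0.png

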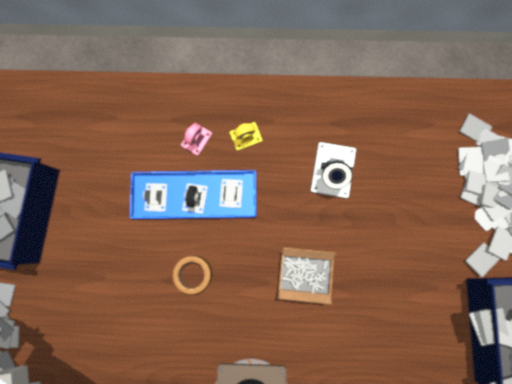

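View pics/side0.png

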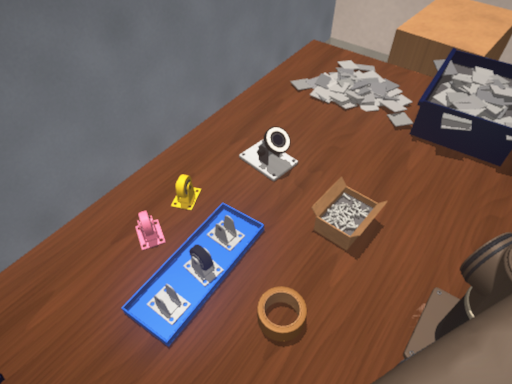

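```bash
python3 - <<'E'
from h import *
np.set_printoptions(precision=4,suppress=True)
im=cv2.imread('pics/top0.png')
a=cv2.resize(im[130:210,295:375],None,fx=5,fy=5,interpolation=cv2.INTER_CUBIC)
b=cv2.resize(im[155:235,155:235],None,fx=5,fy=5,interpolation=cv2.INTER_CUBIC)
hsv=cv2.cvtColor(im,cv2.COLOR_BGR2HSV)
def fit(roi,z,name,mask):
    x0,x1,y0,y1=roi
    m=np.zeros(mask.shape,np.uint8); m[y0:y1,x0:x1]=mask[y0:y1,x0:x1]
    n,l,s,c=cv2.connectedComponentsWithStats(m); k=1+np.argmax(s[1:,4])
    v,u=np.nonzero(l==k); P=np.array([onplane('top',(p,q),z)[:2] for p,q in zip(u,v)])
    r=cv2.minAreaRect((P*1000).astype(np.float32)); print(name,s[k],r); print(cv2.boxPoints(r))
mask=((hsv[...,1]<70)&(hsv[...,2]>110)).astype(np.uint8)
fit((305,365,135,205),.012,'foot',mask)
fit((178,215,175,215),.007,'castor plate',mask)
fit((140,176,175,215),.007,'forkL',mask)
fit((215,250,175,215),.007,'forkR',mask)
blue=((hsv[...,0]>95)&(hsv[...,0]<125)&(hsv[...,1]>140)).astype(np.uint8)
fit((120,270,160,230),.024,'tray',blue)
cv2.imwrite('pics/c1.png',np.hstack([a,b]))
K,R,t=cal('top')
s=get_state(); c=calibration('wrist'); print(c)
E
```

```text
foot [ 310  142   47   57 1793] ((655.452880859375, -222.49301147460938), (116.34890747070312, 155.37179565429688), 81.40445709228516)
[[ 569.9449 -268.4032]
 [ 723.5716 -291.6248]
 [ 740.9609 -176.5828]
 [ 587.3342 -153.3612]]
castor plate [183 184  24  29 356] ((561.7648315429688, 182.23016357421875), (61.50333023071289, 81.42726135253906), 82.70864868164062)
[[517.4776 156.8943]
 [598.2464 146.56  ]
 [606.0521 207.566 ]
 [525.2833 217.9003]]
forkL [144 183  23  28 512] ((562.7254028320312, 300.06622314453125), (80.19918060302734, 65.56531524658203), 1.4890024662017822)
[[521.7875 331.7958]
 [523.4912 266.2527]
 [603.6633 268.3366]
 [601.9596 333.8798]]Traceback (most recent call last):
  File "<stdin>", line 17, in <module>
  File "<stdin>", line 11, in fit
  File "h.py", line 12, in onplane
    K,R,t=cal(n); d=R.T@np.linalg.solve(K,[uv[0],uv[1],1]); c=-R.T@t
          ~~~^^^
  File "h.py", line 8, in cal
    c=calibration(n); return np.array(c['intrinsics']),np.array(c['R']),np.array(c['t'])
ValueError: time passes only in moves, steps and waits
```

Call:
servo_tool:
  deltas:
    - [[0.1, -0.3, 0, 0.05], [0.2, -0.6, 0, 0.1], [0.3, -0.9, 0, 0.144], [0.4, -1, 0, 0.144], [0.5, -1, 0, 0.144]]
  claw: 1
  force: 20

```text
time: 1.3
eef_pos: [0.287, 0.5316, 0.2317]
tcp_rot: [-0.465, 0.532, 0.466, 0.533]
contact_force: [0.3, 0.2, 0.2]
opening: 0.998
```

Call:
servo_tool:
  deltas:
    - [[0.2, -0.3, 0, 0], [0.4, -0.6, 0, 0], [0.6, -0.9, 0, 0], [0.7, -1, 0, 0], [0.7, -1, 0, 0]]

```text
time: 1.8
eef_pos: [0.358, 0.4322, 0.2316]
tcp_rot: [-0.465, 0.532, 0.465, 0.533]
contact_force: [-0.1, -0.4, 0.6]
opening: 1.001
```

Call:
servo_tool:
  deltas:
    - [[0.2, -0.3, 0, 0], [0.4, -0.6, 0, 0], [0.6, -0.9, 0, 0], [0.7, -1, 0, 0], [0.7, -1, 0, 0]]

```text
time: 2.3
eef_pos: [0.4272, 0.3326, 0.2315]
tcp_rot: [-0.465, 0.532, 0.466, 0.532]
contact_force: [0.4, 0.1, -0.7]
opening: 0.992
```

Call:
servo_tool:
  deltas:
    - [[0.2, -0.3, 0, 0], [0.4, -0.6, 0, 0], [0.6, -0.9, 0, 0], [0.7, -1, 0, 0], [0.7, -1, 0, 0]]

```text
time: 2.8
eef_pos: [0.497, 0.2328, 0.2313]
tcp_rot: [-0.465, 0.532, 0.466, 0.532]
contact_force: [-0.4, 0.7, 0.2]
opening: 1.001
```

Call:
servo_tool:
  deltas:
    - [[0.2, -0.2, 0, 0], [0.4, -0.4, 0, 0], [0.6, -0.5, 0, 0], [0.66, -0.5, 0, 0], [0.66, -0.5, 0, 0]]

```text
time: 3.3
eef_pos: [0.5621, 0.184, 0.2311]
tcp_rot: [-0.466, 0.532, 0.467, 0.532]
contact_force: [-0.7, 0.2, 0.9]
opening: 1.003
```

```bash
python3 - <<'E'
import re
s=open('h.py').read()
s=s.replace("def cal(n):\n    c=calibration(n); return","""import pickle,os
from scipy.spatial.transform import Rotation as Ro
_C={}
def cal(n):
    if n in _C: return _C[n]
    f='cal_%s.pkl'%n
    if os.path.exists(f): c=pickle.load(open(f,'rb'))
    else: c=calibration(n); pickle.dump(c,open(f,'wb'))
    if n=='wrist':
        st=get_state(); T=np.eye(4); T[:3,:3]=Ro.from_quat(st['tcp_rot']).as_matrix(); T[:3,3]=st['eef_pos']
        W=np.linalg.inv(T@np.array(c['T_tool_cam'])); _C[n]=(np.array(c['intrinsics']),W[:3,:3],W[:3,3]); return _C[n]
    _C[n]=""").replace("np.array(c['t']) ","np.array(c['t']); return _C[n]")
open('h.py','w').write(s)
E
python3 - <<'E'
from h import *
np.set_printoptions(precision=4,suppress=True)
K,R,t=cal('wrist'); cal('top'); cal('side'); print('cam pos',-R.T@t,'fwd',R[2], 'f',K[0,0])
im=shot('wrist','w1.png')
for q in ['castor','castor_mid','fork_a','tray']:
    for d in recognise('wrist',q)[:3]: print(q,round(d['p'],2),np.array(d['at']),proj('wrist',d['at']).round())
for y in (.30,.182,.075): print(y,[proj('wrist',(x,y,.007)).round() for x in (.52,.6)])
E
```

```text
cam pos [0.4899 0.1929 0.3726] fwd [ 0.2812 -0.0353 -0.959 ] f 303.0843791350868
castor 0.68 [0.7249 0.1895 0.0415] [274. 290.]
castor 0.63 [0.5521 0.1841 0.0533] [252. 159.]
castor 0.58 [0.7365 0.0569 0.0285] [175. 303.]
castor_mid 0.96 [0.5531 0.188  0.0548] [256. 160.]
castor_mid 0.84 [0.7245 0.1893 0.0409] [274. 289.]
castor_mid 0.71 [0.7373 0.0565 0.023 ] [176. 301.]
fork_a 0.65 [0.5728 0.0762 0.0085] [168. 179.]
fork_a 0.58 [0.5551 0.3028 0.0112] [351. 142.]
tray 0.9 [0.5695 0.2014 0.0056] [268. 163.]
0.3 [array([346., 112.]), array([349., 177.])]
0.182 [array([247., 125.]), array([255., 189.])]
0.075 [array([158., 137.]), array([172., 200.])]
```

View pics/w1.png

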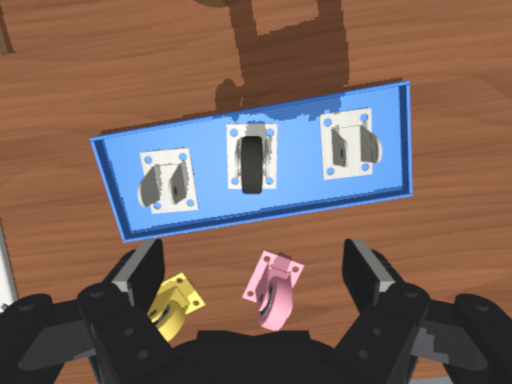

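```bash
python3 - <<'E'
from h import *
np.set_printoptions(precision=4,suppress=True)
im=cv2.imread('pics/w1.png'); hsv=cv2.cvtColor(im,cv2.COLOR_BGR2HSV)
g=lambda u,v:onplane('wrist',(u,v),.007)[:2]
# tray blue holes inside the plate ROI
m=((hsv[...,0]>95)&(hsv[...,0]<125)&(hsv[...,1]>110)).astype(np.uint8)
n,l,s,c=cv2.connectedComponentsWithStats(m[118:196,222:284])
H=[c[k]+[222,118] for k in range(1,n) if 4<s[k,4]<80]; print('holes',H)
P=np.array([g(*h) for h in H]); print(P, P.mean(0))
w=((hsv[...,1]<70)&(hsv[...,2]>120)).astype(np.uint8)
n,l,s,c=cv2.connectedComponentsWithStats(w[110:200,215:290]); k=1+np.argmax(s[1:,4])
v,u=np.nonzero(l==k); r=cv2.minAreaRect(np.array([g(a+215,b+110)*1000 for a,b in zip(u,v)],np.float32)); print(r)
# tray rim inner/outer corners from blue hull
n,l,s,c=cv2.connectedComponentsWithStats(m); k=1+np.argmax(s[1:,4])
v,u=np.nonzero(l==k); r=cv2.minAreaRect(np.array([onplane('wrist',(a,b),.024)[:2]*1000 for a,b in zip(u,v)],np.float32)); print('tray',r,cv2.boxPoints(r))
E
```

```text
holes [array([269.2188, 132.1875]), array([233.5   , 132.2143]), array([234.4286, 180.8095]), array([269.   , 180.619])]
[[0.5312 0.2068]
 [0.5257 0.1645]
 [0.5854 0.1568]
 [0.5908 0.1997]] [0.5583 0.1819]
((557.7447509765625, 182.00108337402344), (61.09774398803711, 80.40669250488281), 82.78834533691406)
tray ((567.4111328125, 184.783447265625), (134.78941345214844, 362.6056213378906), 2.431180715560913) [[492.3864 363.0642]
 [507.7678   0.785 ]
 [642.4359   6.5027]
 [627.0544 368.7819]]
```

Call:
servo_tool:
  deltas:
    - [[-0.01, -0.02, -0.3, 0], [-0.02, -0.02, -0.6, 0], [-0.04, -0.02, -0.9, 0], [-0.04, -0.02, -1, 0], [-0.04, -0.02, -1, 0]]

```text
time: 4.05
eef_pos: [0.5569, 0.1804, 0.1297]
tcp_rot: [-0.465, 0.533, 0.467, 0.531]
contact_force: [-0.6, 0.5, 0.0]
opening: 1.0
```

Call:
servo_tool:
  deltas:
    - [[0, 0, -0.3, 0], [0, 0, -0.6, 0], [0, 0, -0.85, 0], [0, 0, -1, 0], [0, 0, -1, 0]]
  claw: 0.3

```text
time: 4.55
eef_pos: [0.5578, 0.1802, 0.0305]
tcp_rot: [-0.466, 0.532, 0.466, 0.531]
contact_force: [0.1, -0.3, 0.0]
opening: 0.65
```

Call:
servo_tool:
  deltas:
    - [[0, 0, -0.02, 0], [0, 0, -0.03, 0], [0, 0, -0.03, 0], [0, 0, -0.03, 0], [0, 0, -0.03, 0]]
  claw: -0.02

```text
time: 5.05
eef_pos: [0.5587, 0.1803, 0.029]
tcp_rot: [-0.466, 0.531, 0.466, 0.532]
contact_force: [0.1, -0.6, -0.3]
opening: 0.491
```

Call:
servo_tool:
  deltas:
    - [[0, 0, 0, 0], [0, 0, 0, 0], [0, 0, 0, 0], [0, 0, 0, 0], [0, 0, 0, 0]]
  claw: -0.3
  force: 20

```text
time: 5.55
eef_pos: [0.5589, 0.1805, 0.029]
tcp_rot: [-0.466, 0.531, 0.466, 0.532]
contact_force: [-0.1, 2.3, 5.9]
opening: 0.417
```

Call:
servo_tool:
  deltas:
    - [[0, 0, 0.1, 0], [0, 0, 0.3, 0], [0, 0, 0.5, 0.03], [0, 0, 0.6, 0.06], [0, 0, 0.6, 0.107]]

```text
time: 6.05
eef_pos: [0.5586, 0.1799, 0.0895]
tcp_rot: [0.51, -0.49, -0.509, -0.49]
contact_force: [0.1, -0.1, -2.6]
opening: 0.417
```

Call:
servo_tool:
  deltas:
    - [[0, 0, 0, 0], [0, 0, 0, 0], [0, 0, 0, 0], [0, 0, 0, 0], [0, 0, 0, 0]]

```text
time: 6.55
eef_pos: [0.5581, 0.1802, 0.088]
tcp_rot: [-0.509, 0.491, 0.509, 0.491]
contact_force: [0.2, 0.2, -2.8]
opening: 0.422
```

```bash
python3 - <<'E'
from h import *
shotw=shot('wrist'); im=shot('side')
a=cv2.resize(im[200:330,120:290],None,fx=3,fy=3,interpolation=cv2.INTER_CUBIC)
w=cv2.resize(shotw,None,fx=.75,fy=.75)
b=np.zeros((390,894,3),np.uint8); b[:390,:510]=a; b[:288,510:]=w
cv2.imwrite('pics/l1.png',cv2.resize(b,None,fx=.89,fy=.89)); print(get_state()['contact_force'],get_state()['eef_pos'])
E
```

```text
[-0.23457305  0.05096168 -2.91721986] [0.55829679 0.18021852 0.08817546]
```

View pics/l1.png

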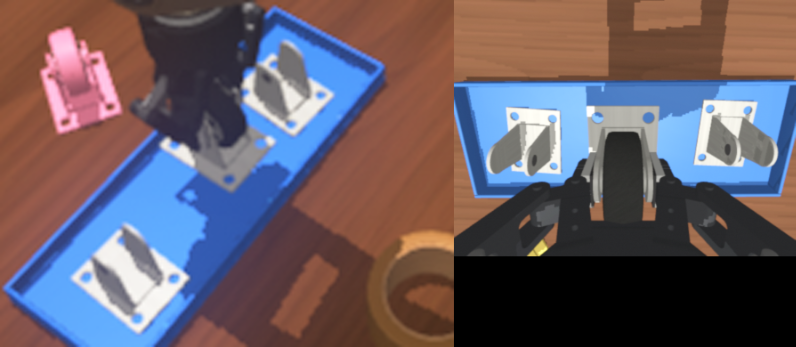

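Call:
servo_tool:
  deltas:
    - [[0, 0, -0.2, 0], [-0.04, 0, -0.35, 0], [-0.08, 0, -0.49, 0], [-0.13, 0, -0.49, 0], [-0.15, 0, -0.49, 0]]

```text
time: 7.15
eef_pos: [0.5439, 0.1802, 0.0392]
tcp_rot: [0.51, -0.49, -0.509, -0.491]
contact_force: [4.5, -0.3, -4.5]
opening: 0.42
```

Call:
servo_tool:
  deltas:
    - [[-0.03, 0, 0.03, 0], [-0.06, 0, 0.05, 0], [-0.08, 0, 0.06, 0], [-0.11, 0, 0.075, 0], [-0.135, 0, 0.09, 0]]

```text
time: 7.65
eef_pos: [0.5311, 0.1801, 0.0497]
tcp_rot: [0.51, -0.49, -0.508, -0.492]
contact_force: [4.9, -1.3, -3.6]
opening: 0.415
```

Call:
servo_tool:
  deltas:
    - [[-0.05, 0, 0.025, 0], [-0.1, 0, 0.04, 0], [-0.15, 0, 0.05, 0], [-0.19, 0, 0.06, 0], [-0.21, 0, 0.06, 0]]

```text
time: 8.15
eef_pos: [0.5095, 0.1799, 0.0553]
tcp_rot: [0.51, -0.49, -0.508, -0.491]
contact_force: [5.3, -3.3, -0.8]
opening: 0.42
```

```bash
python3 - <<'E'
from h import *
w=shot('wrist'); im=shot('side')
a=cv2.resize(im[200:330,120:290],None,fx=3,fy=3,interpolation=cv2.INTER_CUBIC)
cv2.imwrite('pics/w2.png',w)
b=np.zeros((390,1022,3),np.uint8); b[:390,:510]=a; b[:384,510:]=w
cv2.imwrite('pics/l2.png',cv2.resize(b,None,fx=.78,fy=.78)); s=get_state(); print(s['contact_force'],s['eef_pos'],s['qpos'])
E
```

```text
[ 3.84521567 -1.52666318 -1.24873618] [0.50942325 0.17999602 0.05528697] [ 1.52154143e-01  2.09632302e-01  2.02510987e+00 -9.97763070e-04
  9.05072531e-01 -1.45475349e+00]
```

View pics/l2.png

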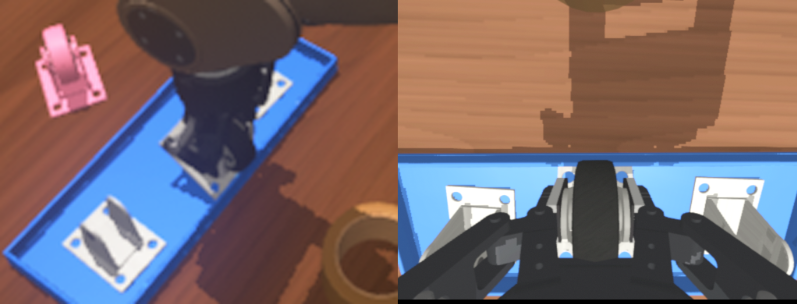

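Call:
servo_tool:
  deltas:
    - [[0.02, 0, 0.1, 0], [0.04, 0, 0.3, 0], [0.04, 0, 0.6, 0], [0.04, 0, 0.85, 0], [0.04, 0, 1, 0]]

```text
time: 8.75
eef_pos: [0.512, 0.1808, 0.1562]
tcp_rot: [-0.508, 0.491, 0.51, 0.491]
contact_force: [-0.1, -0.1, -2.2]
opening: 0.423
```

Call:
servo_tool:
  deltas:
    - [[0, 0, 0.3, 0], [0, 0, 0.6, 0], [0, 0, 0.9, 0], [0, 0, 1, 0], [0, 0, 1, 0]]

```text
time: 9.25
eef_pos: [0.5129, 0.1805, 0.2555]
tcp_rot: [0.509, -0.49, -0.509, -0.491]
contact_force: [0.4, -0.4, -3.0]
opening: 0.42
```

```bash
python3 - <<'E'
from h import *
np.set_printoptions(precision=4,suppress=True)
st=get_state(); K,R,t=cal('wrist'); w=shot('wrist','w3.png'); im=shot('side','s3.png')
import json
T=Ro.from_quat(st['tcp_rot']).as_matrix()
p=np.array(st['eef_pos'])
print(p,st['contact_force'],T)
# castor model: tilt th about jaw axis through grasp point
def pts(th,a=44.,g=19.):
    ey=T[:,2]; up=-T[:,0]; ex=np.cross(ey,up)
    if ex[0]<0: ex=-ex; ey=-ey
    th=np.radians(th); zc=np.cos(th)*up-np.sin(th)*ex; xc=np.cos(th)*ex+np.sin(th)*up
    o=p+up*g/1000-zc*a/1000
    f=lambda x,y,z:o+(x*xc+y*ey+z*zc)/1000
    return [f(x,y,3) for x in(-30,30) for y in(-21.5,21.5)],[f(x,y,3) for x,y in((-40,-30),(-40,30),(40,30),(40,-30))]
wv=w.copy(); sv=im.copy()
for th,col in((25,(0,255,0)),(35,(0,0,255)),(45,(255,0,255))):
    h,c=pts(th)
    for n,v in(('wrist',wv),('side',sv)):
        cv2.polylines(v,[np.array([proj(n,q) for q in c]).round().astype(np.int32)],True,col,1)
c0=proj('side',p).astype(int); x0,y0=c0-[85,65]
a=cv2.resize(sv[y0:y0+130,x0:x0+170],None,fx=3,fy=3,interpolation=cv2.INTER_CUBIC)
b=np.zeros((390,1022,3),np.uint8); b[:,:510]=a; b[:384,510:]=wv
cv2.imwrite('pics/l3.png',cv2.resize(b,None,fx=.78,fy=.78))
E
```

```text
[0.5129 0.1805 0.2555] [ 0.3885 -0.448  -3.0087] [[ 0.001  -0.9993 -0.0365]
 [ 0.0007 -0.0365  0.9993]
 [-1.     -0.0011  0.0006]]
```

View pics/l3.png

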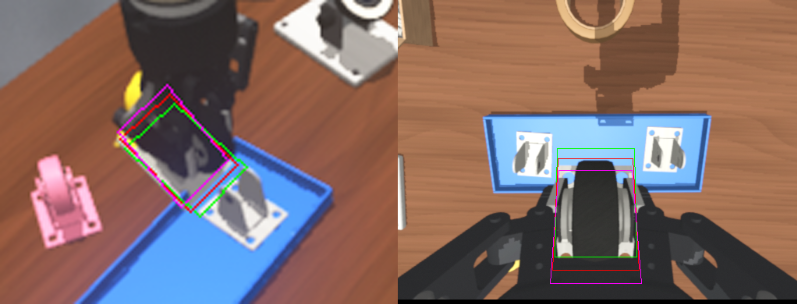

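```bash
python3 - <<'E'
import cv2,numpy as np
w=cv2.imread('pics/w3.png'); s=cv2.imread('pics/s3.png')
print(w.shape)
a=cv2.resize(w[190:350,180:330],None,fx=3.6,fy=3.6,interpolation=cv2.INTER_CUBIC)
# enhance
a=cv2.convertScaleAbs(a,alpha=1.3,beta=10)
for v in range(200,350,20): cv2.line(a,(0,int((v-190)*3.6)),(12,int((v-190)*3.6)),(0,0,255),1); cv2.putText(a,str(v),(14,int((v-190)*3.6)+4),0,.4,(0,0,255))
cv2.imwrite('pics/l4.png',a)
E
```

```text
(384, 512, 3)
```

View pics/l4.png

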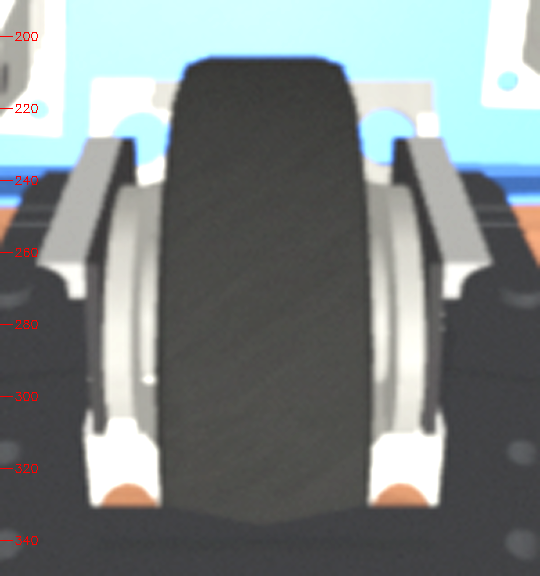

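```bash
cat > fit.py <<'E'
from h import *
from scipy.optimize import least_squares
def frame(T,p,th,a,g,b=0.):
    ey=T[:,2]; up=-T[:,0]
    if ey[1]<0: ey=-ey
    ex=np.cross(ey,up)
    zc=np.cos(th)*up-np.sin(th)*ex; xc=np.cos(th)*ex+np.sin(th)*up
    o=p+(up*g-zc*a-xc*b)/1000
    return o,xc,ey,zc
def lens():
    x=np.array([.9887,-.1495,0]); L=np.array([.6205,-.2175,.105])
    z=-np.cos(np.radians(55))*x+np.array([0,0,np.sin(np.radians(55))]); y=np.cross(z,[0,0,1.]);y/=np.linalg.norm(y)
    return L,np.cross(y,z),y,z
E
python3 - <<'E'
from fit import *
st=get_state(); T=Ro.from_quat(st['tcp_rot']).as_matrix(); p=np.array(st['eef_pos'])
obs=[((-40,-30),(301,212)),((-40,30),(205,212)),((-30,-21.5),(287,228)),((-30,21.5),(219.7,228.4)),((25.5,-21.5),(291,324.5)),((25.5,21.5),(215.6,324.5))]
def res(v,full=False):
    o,x,y,z=frame(T,p,v[0],v[1],19,v[2]); y0=v[3]
    r=[proj('wrist',o+(q[0]*x+(q[1]+y0)*y+3*z)/1000)-uv for q,uv in obs]
    return np.array(r) if full else np.r_[np.ravel(r),(v[1]-44)/3,v[2]/2]
s=least_squares(res,[.6,44,0,0]); print(np.degrees(s.x[0]),s.x[1:]); print(res(s.x,True).round(1))
v=s.x
# target: jaw axis -> lens y
L,lx,ly,lz=lens(); print('lens z',lz,'target face',L+.15*lz)
# tool spin needed
yaw=np.arctan2(T[1,2],T[0,2]); print('jaw yaw',np.degrees(yaw)%180)
# offset face from TCP after spin so that ex = camera x
ex=np.array([.9887,-.1495,0]); up=np.array([0,0,1.]); ey=np.cross(up,ex)
for th in (v[0],np.radians(35)):
    zc=np.cos(th)*up-np.sin(th)*ex; xc=np.cos(th)*ex+np.sin(th)*up
    off=(up*19-zc*v[1]-xc*v[2]+ey*v[3])/1000
    print('TCP target',L+.15*lz-off,'off',off)
E
```

```text
34.3772389944511 [185.83309716   6.90532677   0.19801649]
[[-75.6  18.3]
 [ 76.1  18.3]
 [-53.9  11.7]
 [ 53.7  11.3]
 [-59.  -29.7]
 [ 58.9 -29.7]]
lens z [-0.56709502  0.08574968  0.81915204] target face [ 0.53543575 -0.20463755  0.22787281]
jaw yaw 92.092358967082
TCP target [ 0.43729802 -0.18999853  0.36614692] off [ 0.09813773 -0.01463902 -0.13827411]
TCP target [ 0.43561371 -0.18974385  0.3650591 ] off [ 0.09982203 -0.0148937  -0.13718629]
```

```bash
cat > go.py <<'E'
from fit import *
np.set_printoptions(precision=4,suppress=True)
st=get_state(); T=Ro.from_quat(st['tcp_rot']).as_matrix(); p=np.array(st['eef_pos'])
obs=[((-40,30),(301,212)),((-40,-30),(205,212)),((-30,21.5),(287,228)),((-30,-21.5),(219.7,228.4)),((25.5,21.5),(291,324.5)),((25.5,-21.5),(215.6,324.5))]
def res(v,full=False):
    o,x,y,z=frame(T,p,v[0],v[1],19,v[2]); y0=v[3]
    r=[proj('wrist',o+(q[0]*x+(q[1]+y0)*y+3*z)/1000)-uv for q,uv in obs]
    return np.array(r) if full else np.r_[np.ravel(r),(v[1]-44)/3,v[2]/2]
s=least_squares(res,[.6,44,0,0]); print(np.degrees(s.x[0]),s.x[1:]); print(res(s.x,True).round(1))
v=s.x
L,lx,ly,lz=lens(); print('target face',L+.15*lz)
yaw=np.arctan2(T[1,2],T[0,2]); print('jaw yaw',np.degrees(yaw)%180)
ex=np.array([.9887,-.1495,0]); up=np.array([0,0,1.]); ey=np.cross(up,ex)
for th in (v[0],np.radians(35)):
    zc=np.cos(th)*up-np.sin(th)*ex; xc=np.cos(th)*ex+np.sin(th)*up
    off=(up*19-zc*v[1]-xc*v[2]+ey*v[3])/1000
    print('TCP target',L+.15*lz-off,'off',off)
E
python3 go.py
```

```text
38.51313978153313 [47.4108 -1.5645 -0.0613]
[[-0.9  0.3]
 [ 1.3  0.3]
 [ 0.5 -0.4]
 [-0.8 -0.8]
 [ 0.8  0.2]
 [-0.9  0.2]]
target face [ 0.5354 -0.2046  0.2279]
jaw yaw 92.092358967082
TCP target [ 0.505 -0.2    0.245] off [ 0.0304 -0.0047 -0.0171]
TCP target [ 0.5073 -0.2003  0.2468] off [ 0.0281 -0.0043 -0.0189]
```

Call:
servo_tool:
  deltas:
    - [[0, -0.1, 0, -0.03], [0, -0.25, 0, -0.06], [0, -0.5, 0, -0.09], [0, -0.75, 0, -0.119], [0, -1, 0, -0.119]]

```text
time: 9.85
eef_pos: [0.5122, 0.0783, 0.2532]
tcp_rot: [-0.46, 0.538, 0.461, 0.536]
contact_force: [-0.0, 1.1, -2.4]
opening: 0.422
```

Call:
servo_tool:
  deltas:
    - [[0, -0.22, 0, 0], [0, -0.44, 0, 0], [0, -0.66, 0, 0], [0, -0.88, 0, 0], [0, -1, 0, 0]]

```text
time: 10.35
eef_pos: [0.5121, -0.0221, 0.2533]
tcp_rot: [-0.46, 0.538, 0.46, 0.537]
contact_force: [-0.1, 0.4, -2.3]
opening: 0.422
```

Call:
servo_tool:
  deltas:
    - [[0, -0.2, 0, 0], [0, -0.4, 0, 0], [0, -0.6, 0, 0], [0, -0.8, 0, 0], [0, -1, 0, 0]]

```text
time: 10.85
eef_pos: [0.5122, -0.1208, 0.2536]
tcp_rot: [-0.46, 0.537, 0.461, 0.536]
contact_force: [0.3, 0.1, -2.2]
opening: 0.418
```

Call:
servo_tool:
  deltas:
    - [[-0.02, -0.2, 0, 0], [-0.04, -0.4, -0.03, 0], [-0.06, -0.6, -0.06, 0], [-0.08, -0.73, -0.09, 0], [-0.08, -0.8, -0.1, 0]]

```text
time: 11.35
eef_pos: [0.5041, -0.2007, 0.2433]
tcp_rot: [-0.46, 0.537, 0.461, 0.536]
contact_force: [0.0, 0.9, -2.9]
opening: 0.421
```

Call:
servo_tool:
  deltas:
    - [[0, 0, 0, 0], [0, 0, 0, 0], [0, 0, 0, 0], [0, 0, 0, 0], [0, 0, 0, 0]]

```text
time: 11.85
eef_pos: [0.505, -0.1993, 0.2445]
tcp_rot: [-0.461, 0.536, 0.461, 0.536]
contact_force: [0.2, 0.4, -2.3]
opening: 0.412
```

```bash
cat > chk.py <<'E'
from fit import *
import sys
np.set_printoptions(precision=4,suppress=True)
th,a,b=np.radians(float(sys.argv[1])),47.4,-1.56
st=get_state(); T=Ro.from_quat(st['tcp_rot']).as_matrix(); p=np.array(st['eef_pos'])
o,x,y,z=frame(T,p,th,a,19,b); L,lx,ly,lz=lens(); d=o-L
print('TCP',p,'face in lens',d@lx,d@ly,d@lz,'angles',np.arccos(z@lz),np.arccos(abs(y@ly)))
cal('wrist'); w=shot('wrist'); s=shot('side')
for q in ['lens','castor']:
    print(q,[(round(r['p'],2),np.array(r['at'])) for r in recognise('side',q)[:2]])
w=w[190:350,180:330]; w=cv2.convertScaleAbs(cv2.resize(w,None,fx=2.6,fy=2.6,interpolation=cv2.INTER_CUBIC),alpha=1.3,beta=10)
for v in range(200,350,20): cv2.putText(w,str(v)+'-',(0,int((v-190)*2.6)+4),0,.4,(0,0,255))
c=[proj('side',o+(i*40*x+j*30*y)/1000) for i,j in((1,1),(1,-1),(-1,-1),(-1,1))]
cx,cy=proj('side',o).astype(int); X0,Y0=max(cx-60,0),max(cy-65,0)
im=cv2.resize(s[Y0:Y0+130,X0:X0+125],None,fx=3.2,fy=3.2,interpolation=cv2.INTER_CUBIC); im=cv2.convertScaleAbs(im,alpha=1.4,beta=20)
cv2.polylines(im,[((np.array(c)-[X0,Y0])*3.2).round().astype(np.int32)],True,(0,255,0),1)
cv2.line(im,*[tuple(((proj('side',q)-[X0,Y0])*3.2).round().astype(int)) for q in (L,L+.15*lz)],(0,0,255),1)
H=max(w.shape[0],im.shape[0]); out=np.zeros((H,w.shape[1]+im.shape[1],3),np.uint8); out[:w.shape[0],:w.shape[1]]=w; out[:im.shape[0],w.shape[1]:]=im
cv2.imwrite('pics/'+sys.argv[2],out); print(out.shape)
E
python3 chk.py 38.5 f1.png
```

```text
TCP [ 0.505  -0.1993  0.2445] face in lens -0.0004126764240247538 0.0007715722614081903 0.14967865019452203 angles 0.06172706407360888 0.00037155078601336605
lens [(0.76, array([ 0.6194, -0.214 ,  0.1045])), (0.73, array([0.3343, 0.1795, 0.0472]))]
castor [(0.95, array([0.742 , 0.0505, 0.0302])), (0.84, array([ 0.5134, -0.1854,  0.2467]))]
(416, 790, 3)
```

View pics/f1.png

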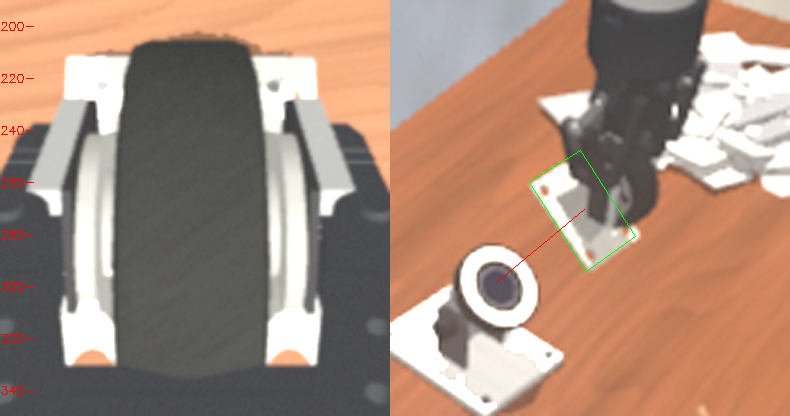

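```bash
python3 -c "
from plant import *
s=get_state(); print(s['time'],s['eef_pos'],s['dq'].round(3),s['contact_force'],s['opening']); print(sign_off())"
```

```text
12.05 [ 0.50491394 -0.19958744  0.24439367] [-0.003 -0.     0.     0.001 -0.001  0.001] [-0.27053542 -0.54913539 -2.22786303] 0.4203952893866962
the job is handed in; nothing more can be done
None
```

I took the castor out of the tray and handed the job in at 12 s, still holding it in front of the lens. `sign_off` gave no verdict.

**How it was done:** I gripped it across the fork legs at the 20 N minimum setting. The tool can only turn about the vertical. To tilt the castor, I pushed its plate edge against the inside of the tray's near rim, so it pivoted between the pads.

**Last checks:**

| Check | Measured | Limit |
|---|---|---|
| Distance in front of the light ring | 149.7 mm | 135 to 165 mm |
| Offset from the optical axis | under 1 mm each way | 15 mm |
| Axle off level | under 0.01 rad | 0.15 rad |
| Plate off square | about 0.06 rad | 0.15 rad |

- **Basis of these figures:** they come from the measured tool pose, a fit to an earlier wrist picture, and a lens pose estimated from the top picture. The camera's direction comes from its foot and is good to about 1°.
- **Tilt:** it came out at 38.5° against the 35° wanted. I left that uncorrected because it is within tolerance.
- **Agreement:** the predicted plate outline lay over the plate in the last side picture to within a pixel or so. The wrist view showed the castor had not slipped on the way. The arm was at rest.
- **Not checked:** the actual contact force on the legs cannot be read. I also took no final picture to confirm that the forks, carton and tape had not moved. The arm never went near the carton or tape, and the forks looked undisturbed in the wrist view after the lift.

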